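# Index the spot plate one row by its hand wheel and take a reading

## Robot

A 6-joint arm with a two-finger parallel gripper is mounted at the origin on the work surface. World frame = base frame: x ahead of the robot, y to its left, z up, the work surface at z = 0. Lengths are in m, angles in rad, forces in N, time in s.
With the tool pointing down it reaches from about 0.325 to 0.925 m from the base axis. Payload 3.1 kg.
Tool frame: the origin (TCP) lies between the finger pads; the fingertips stand 14 mm ahead of it and the grasp point (between the pads) lies 5 mm behind it; y points along the fingers, x is the direction in which the jaws open and shut, and the axes are right-handed (so a half turn about y gives the same grasp; the last joint's range is limited). The gripper opens to 85 mm and grips with 20 to 120 N. Pads are 22 mm wide; open, the fingers measure 114 mm over their backs; the gripper's body (76 mm by 85 mm) begins 54 mm behind the grasp point. The pads swing forward as they close: fully open they stand 13 mm farther back than shut.
Start: joints at [1.163, 0.217, 1.613, -0, 1.311, -0.112], TCP at [0.182, 0.598, 0.245] pointing down, gripper open.
Joint ranges: [-2.75, 2.75], [-0.78, 2.1], [0.31, 2.55], [-1.13, 4.27], [0.13, 2.63], [-2.58, 2.58]. Speed limits (rad/s): [2.79, 2.79, 3.14, 3.14, 3.14, 3.14].

## Interface

Orientations are given as a 3x3 rotation matrix whose columns are the frame's x, y, z axes.
In Python, from workcell import state, capture, hand_in gives the robot as it stands. The module is installed in compiled form; this text tells all that it offers.
- The arm moves only by the shell command python3 -m crank 'ROWS' [FORCE]. ROWS is JSON, a list that holds one entry, the list of rows, each a list of 7 numbers: the turn, a rotation vector about the tool's x, y, z scaled (see below), then the shift along the tool's x, y, z scaled (see below), then the opening, from -1 (shut) to 1 (fully open), so that 0 is half open. A call has 1 to 10 rows; each row shifts and turns the pose as measured when the row begins, along the tool's axes as they then stand; what a row does not reach is not made up. The controller multiplies each number of a shift by 20 mm and each number of a turn by 0.12 rad. A row lasts 1/10 s, in which the tool goes at most 50 mm and 8.59 degrees, less where a joint would pass 70% of its speed; a pose out of reach is approached as far as the arm can. A call with a number of a shift or a turn outside -1 to 1 is refused whole. A call with a gripper value outside its range is refused whole. The fingers move at their own pace and stop on an object; FORCE is the grip in N (left out, the last holds). Time passes only in rows, so rows that do not move let the fingers close. It gives the time, the measured TCP pose, the force and the opening at its end, in the units of the state.
- state(): the state, without advancing time (a new reading comes with each control period).
- capture(name): name is "scene" or "top" or "wrist"; returns a dict with "img" (480x640x3 uint8, red, green, blue), "depth" (480x640 float32, m along the optical axis (not along the pixel's ray), 0 where there is no reading), "K" (3x3 intrinsics, pixels), "k1" (the pictures are not rectified: a ray, as slopes to the right and down, at radius r is drawn at 1 + k1 r^2 times it, then the intrinsics apply), "rvec" (rotation vector, rad) and "tvec" (3), from world to camera coordinates, as OpenCV has them. Camera axes: x right, y down, z forward; pixel columns grow to the right and rows downward; lengths in m; the calibration is good to about 2 mm. A picture is of the moment at which its call begins.
- hand_in(): hands the job in, once; it reports no verdict.
The state is a dict: "time": time; "qpos": joint angles; "joint_vel": joint speeds; "effort": joint torques, N m; "ee_pos": TCP position; "ee_rot": TCP orientation; "wrist_force": force on the tool from outside, world axes, zero at the start; "ft_torque": the same for the moment, N m; "gripper_width": finger opening in m.
Only numpy, scipy, OpenCV 4.12 (cv2) and the standard library are available. Lean on these libraries where they do the work, as an engineer would, in place of code of your own. Each camera call takes 0.05 s, during which the arm holds its last target. There are 200 camera calls.

## Task

With a fingertip, push the hand wheel of the plate stage round by its upright handle through exactly one full turn, clockwise seen from above, so that the next row of the spot plate comes under the reader and the handle is back where it started. Then press the read button fully down and let it come up again. Push gently, do not pinch or grip anything, and leave the bottle, the jar and the cup standing where they are.

Things in the scene. Friction and masses are not known exactly. Their poses are not given: they have to be found in the camera images.
- stage: The plate stage, fixed. Origin on the table under the wheel's axis, x axis from the wheel along the stage, z up. A white gearbox column 85 mm square, 100 mm high carries the wheel; beyond it (+x) a base 170 mm wide, rails with the white spot plate (top at z = 58 mm) and, at x = 215 mm, the reader bridge, 168 mm wide, top at z = 110 mm.
- wheel_centre (a point): Point on the vertical axis of the hand wheel at mid-thickness of its rim, 125 mm above the table. The wheel is a level aluminium ring of 70 mm mean radius, made of 12 mm round bar (rim top at z = 131 mm), with three spokes and a hub 32 mm across (top at z = 137 mm).
- handle (a point): Centre of the top end of the upright black handle on the wheel, 181 mm above the table. The handle is a fixed upright cylinder 20 mm in diameter standing on the rim at the end of one spoke, 70 mm from the wheel's axis, its sides free from z = 133 to 181 mm. It starts at any angle round the wheel.
- wheel (a joint): Turn of the hand wheel in rad, 0 at the start, growing clockwise seen from above; one full turn is 6.283. It can also go backwards and past one turn (no stop nearby). About 0.16 N m of steady friction (2 to 3 N at the handle) holds it where it is left; no spring.
- carriage (a joint): Travel of the carriage with the spot plate in m, 0 at the start, away from the wheel; driven by the wheel at 20 mm (one row) a turn.
- read_top (a point): Centre of the top face of the round read button, 32 mm in diameter, light grey in a darker housing, pressed straight down. The only button, on a white pod 45 mm high to the robot's left of the gearbox column, at about x = 4, y = 165 mm in the stage's frame.
- read (a joint): Travel of the read button in m, 0 when up, 0.006 when fully down; it springs back. Fully down takes about 4 N.
- bottle: Bystander: closed amber dropper bottle, 38 mm across, 85 mm high, loose. Origin at the centre of its underside.
- jar: Bystander: low clear jar with a white lid, 46 mm across, 45 mm high, loose. Origin at the centre of its underside.
- cup: Bystander: small open steel cup, 50 mm across the rim, 42 mm high, loose. Origin at the centre of its underside.

How it is judged:
By the outcome, as a careful person would: the job done as asked, in the order asked, and still so for the second after the job is handed in, with the robot touching nothing.
It also fails if it takes over 72 s, if anything falls off the work surface, if the arm or the gripper's body presses on something with over 40 N, if the wrist force passes 120 N, or if a joint passes its speed limit or range.

## Working session

There is one attempt and no reset: what is moved stays moved. The work goes in short steps, Python scripts to look and compute and a shell command to move; the robot and the scene stay as the last step left them, time stands still between calls to the robot, and variables do not carry over. Pictures are saved under pics/ and viewed, about 8 in all and at most 12, crops included, and the job is handed in when it is done.

```bash
mkdir -p pics; cat > h.py <<'E'
import numpy as np, cv2
from workcell import state, capture, hand_in
def cloud(c):
    d=c["depth"]; v,u=np.mgrid[0:480,0:640]
    K=c["K"]; pd=np.stack([(u-K[0,2])/K[0,0],(v-K[1,2])/K[1,1]],-1)
    p=pd.copy()
    for _ in range(8): p=pd/(1+c["k1"]*(p**2).sum(-1,keepdims=True))
    P=np.concatenate([p*d[...,None],d[...,None]],-1)
    R=cv2.Rodrigues(np.array(c["rvec"],float))[0]
    W=(P-np.array(c["tvec"]).ravel())@R
    W[d==0]=np.nan
    return W
E
python3 - <<'E'
from h import *
s=state(); print({k:np.round(v,3).tolist() for k,v in s.items()})
for n in ("scene","top"):
    c=capture(n); cv2.imwrite(f"pics/{n}0.png",c["img"][...,::-1]); W=cloud(c); np.save(n+"0.npy",W)
    print(n,np.round(np.nanmin(W,(0,1)),2),np.round(np.nanmax(W,(0,1)),2))
E
```

```text
{'time': 0.0, 'qpos': [1.163, 0.218, 1.615, 0.0, 1.311, -0.112], 'joint_vel': [-0.002, -0.001, -0.0, 0.001, -0.001, 0.0], 'effort': [-0.002, -39.683, -30.386, -0.0, 0.01, -0.0], 'ee_pos': [0.182, 0.597, 0.244], 'ee_rot': [[0.291, -0.001, -0.957], [0.957, -0.002, 0.291], [-0.002, -1.0, 0.0]], 'wrist_force': [-0.862, -0.154, -0.697], 'ft_torque': [-0.037, 0.035, -0.012], 'gripper_width': 0.085}
scene [-2.15 -1.87 -0.77] [0.99 2.11 0.49]
top [ 0.07 -1.31 -0.77] [1.72 1.33 0.18]
```

View pics/top0.png

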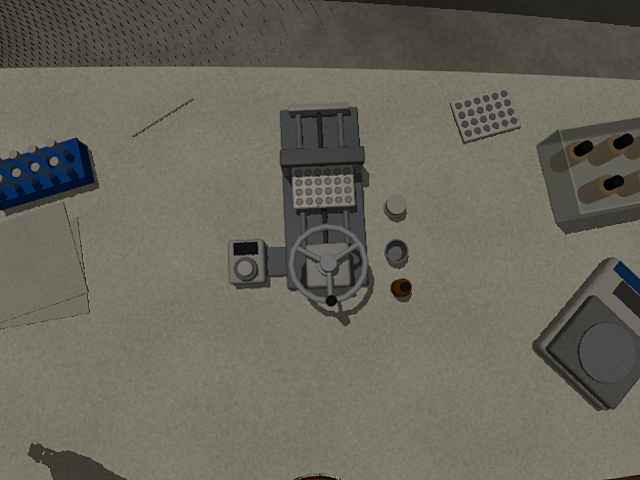

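View pics/scene0.png

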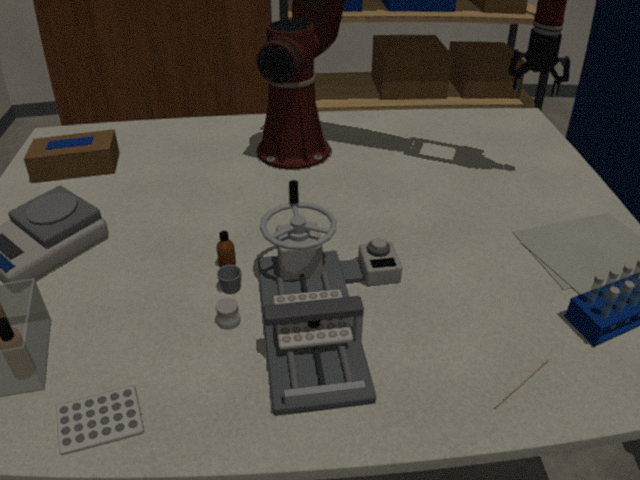

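Top view: wheel hub at about (328,263), handle top at (331,300), read button at (246,267). The bottle, cup and jar are at (401,288), (397,252) and (395,207). The scene view agrees.

```bash
python3 - <<'E'
from h import *
from scipy.optimize import least_squares
W=np.load("top0.npy")
for name,(u,v) in dict(hub=(328,263),handle=(331,300),button=(246,267),bottle=(402,286),cup=(397,252),jar=(395,207),bridge=(321,155)).items():
    print(name,np.round(np.nanmedian(W[v-2:v+3,u-2:u+3],(0,1)),4))
S=np.load("scene0.npy")
for nm,X in(("top",W),("scene",S)):
    P=X.reshape(-1,3); hub=np.nanmedian(W[261:266,326:331],(0,1))
    d=np.hypot(*(P[:,:2]-hub[:2]).T)
    m=(d<.1)&(d>.05)&(abs(P[:,2]-.129)<.008); Q=P[m]
    r=least_squares(lambda p:np.hypot(Q[:,0]-p[0],Q[:,1]-p[1])-.07,hub[:2],loss="soft_l1",f_scale=.003); print(nm,"wheel",r.x.round(4),m.sum(),np.median(Q[:,2]))
    m=(d<.12)&(P[:,2]>.145)&(P[:,2]<.2); print("handle",P[m].mean(0).round(4),P[m].min(0).round(4),P[m].max(0).round(4),m.sum())
    b=np.nanmedian(W[265:270,244:249],(0,1)); d=np.hypot(*(P[:,:2]-b[:2]).T)
    m=(d<.03)&(P[:,2]>.046)&(P[:,2]<.09); print("button",P[m].mean(0).round(4),P[m].min(0).round(4),P[m].max(0).round(4),m.sum())
# stage axis: base and bridge edges
P=W.reshape(-1,3); m=(P[:,2]>.1)&(P[:,2]<.116)&(np.hypot(*(P[:,:2]-hub[:2]).T)>.15)&(abs(P[:,1]-hub[1])<.2)&(P[:,0]>hub[0])
Q=P[m]; print("bridge",Q.mean(0),cv2.minAreaRect(Q[:,:2].astype(np.float32)*1000))
E
```

```text
hub [ 0.5297 -0.0073  0.136 ]
handle [ 0.4608 -0.0125  0.1794]
button [0.5251 0.1543 0.0661]
bottle [ 0.4915 -0.1536  0.0829]
cup [ 0.567  -0.1567  0.0026]
jar [ 0.6562 -0.1468  0.0435]
bridge [0.7448 0.0088 0.1093]
top wheel [ 0.5292 -0.0067] 1508 0.12860635507265433
handle [ 0.4597 -0.0122  0.1784] [ 0.4504 -0.0214  0.1455] [ 0.4696 -0.0023  0.1834] 105
button [0.5226 0.1552 0.0593] [0.498  0.1265 0.046 ] [0.555  0.1835 0.0723] 485
scene wheel [ 0.5332 -0.008 ] 1141 0.1287624474051886
handle [ 0.4654 -0.0126  0.1666] [ 0.4515 -0.022   0.1454] [ 0.473  -0.003   0.1822] 178
button [0.5317 0.1543 0.0585] [0.503  0.1248 0.046 ] [0.5546 0.1822 0.0697] 372
bridge [0.74294617 0.00720393 0.10854222] ((744.1826171875, 7.055328369140625), (35.7165641784668, 166.03536987304688), 3.7655858993530273)
```

```bash
cat >> h.py <<'E'
C=np.array([.5305,-.0072]); R=.07; TH0=np.arctan2(-.0125+.0072,.4605-.5305)%(2*np.pi)
D=.021   # handle centre ahead of tool centre along -z of tool
def yaw_for(th): return np.clip(th-np.pi/2+np.pi/2,-2.48,2.42)   # x-axis yaw; push dir = yaw-pi/2
def pose_for(p,z=.159,d=D):
    """tool centre, yaw for handle turned clockwise by p rad"""
    th=TH0-p; psi=yaw_for(th); n=np.array([np.cos(psi-np.pi/2),np.sin(psi-np.pi/2)])
    h=C+R*np.array([np.cos(th),np.sin(th)])
    return np.r_[h-d*n,z],psi
def rot(psi): return np.array([[np.cos(psi),0,-np.sin(psi)],[np.sin(psi),0,np.cos(psi)],[0,-1,0]])
def rows(poses,g=-1):
    from scipy.spatial.transform import Rotation as Ro
    s=state(); p=np.array(s["ee_pos"]); M=np.array(s["ee_rot"]); out=[]
    for q,psi in poses:
        M2=rot(psi); rv=Ro.from_matrix(M.T@M2).as_rotvec(); sh=M.T@(q-p)
        out.append([*(rv/.12).round(2)+0,*(sh/.02).round(2)+0,g]); p,M=q,M2
    for i in range(0,len(out),10): print(str([[[float(x) for x in r] for r in out[i:i+10]]]).replace(" ","").replace(".0,",",").replace(".0]","]"))
    m=np.abs(np.array(out)[:,:6]).max(); print("max",m)
def line(goal,psi,n):
    s=state(); p=np.array(s["ee_pos"]); M=np.array(s["ee_rot"]); y=np.arctan2(M[1,0],M[0,0])
    rows([(p+(goal-p)*k/n, y+(psi-y)*min(1,k/(n))) for k in range(1,n+1)])
def st():
    s=state(); M=np.array(s["ee_rot"]); print("t",round(s["time"],2),"p",np.round(s["ee_pos"],4),"yaw",round(float(np.arctan2(M[1,0],M[0,0])),3),"F",np.round(s["wrist_force"],1),"q",np.round(s["qpos"],2),"w",round(s["gripper_width"],4))
E
python3 - <<'E'
from h import *
g,psi=pose_for(0,.24,d=D+.02); print(TH0,g,psi); line(g,psi,40)
E
```

```text
3.2171627536758907 [ 0.43361596 -0.04326581  0.24      ] 2.42
[[[0,-0.24,-0.02,-0.67,0.01,-0.53,-1],[0,-0.24,0,-0.69,0.01,-0.51,-1],[0,-0.24,0,-0.7,0.01,-0.49,-1],[0,-0.24,0,-0.72,0.01,-0.47,-1],[0,-0.24,0,-0.73,0.01,-0.45,-1],[0,-0.24,0,-0.74,0.01,-0.43,-1],[0,-0.24,0,-0.76,0.01,-0.41,-1],[0,-0.24,0,-0.77,0.01,-0.39,-1],[0,-0.24,0,-0.78,0.01,-0.37,-1],[0,-0.24,0,-0.79,0.01,-0.35,-1]]]
[[[0,-0.24,0,-0.8,0.01,-0.32,-1],[0,-0.24,0,-0.81,0.01,-0.3,-1],[0,-0.24,0,-0.81,0.01,-0.28,-1],[0,-0.24,0,-0.82,0.01,-0.25,-1],[0,-0.24,0,-0.83,0.01,-0.23,-1],[0,-0.24,0,-0.84,0.01,-0.21,-1],[0,-0.24,0,-0.84,0.01,-0.18,-1],[0,-0.24,0,-0.85,0.01,-0.16,-1],[0,-0.24,0,-0.85,0.01,-0.13,-1],[0,-0.24,0,-0.85,0.01,-0.11,-1]]]
[[[0,-0.24,0,-0.86,0.01,-0.08,-1],[0,-0.24,0,-0.86,0.01,-0.06,-1],[0,-0.24,0,-0.86,0.01,-0.03,-1],[0,-0.24,0,-0.86,0.01,-0.01,-1],[0,-0.24,0,-0.86,0.01,0.01,-1],[0,-0.24,0,-0.86,0.01,0.04,-1],[0,-0.24,0,-0.86,0.01,0.06,-1],[0,-0.24,0,-0.86,0.01,0.09,-1],[0,-0.24,0,-0.85,0.01,0.11,-1],[0,-0.24,0,-0.85,0.01,0.14,-1]]]
[[[0,-0.24,0,-0.84,0.01,0.16,-1],[0,-0.24,0,-0.84,0.01,0.19,-1],[0,-0.24,0,-0.83,0.01,0.21,-1],[0,-0.24,0,-0.83,0.01,0.23,-1],[0,-0.24,0,-0.82,0.01,0.26,-1],[0,-0.24,0,-0.81,0.01,0.28,-1],[0,-0.24,0,-0.81,0.01,0.3,-1],[0,-0.24,0,-0.8,0.01,0.33,-1],[0,-0.24,0,-0.79,0.01,0.35,-1],[0,-0.24,0,-0.78,0.01,0.37,-1]]]
max 0.86
```

```bash
python3 -m crank '[[[0,-0.24,0,-0.67,0,-0.53,-1],[0,-0.24,0,-0.69,0,-0.51,-1],[0,-0.24,0,-0.7,0,-0.49,-1],[0,-0.24,0,-0.72,0,-0.47,-1],[0,-0.24,0,-0.73,0,-0.45,-1],[0,-0.24,0,-0.74,0,-0.43,-1],[0,-0.24,0,-0.76,0,-0.41,-1],[0,-0.24,0,-0.77,0,-0.39,-1],[0,-0.24,0,-0.78,0,-0.37,-1],[0,-0.24,0,-0.79,0,-0.35,-1]]]' 20
python3 -m crank '[[[0,-0.24,0,-0.8,0,-0.32,-1],[0,-0.24,0,-0.81,0,-0.3,-1],[0,-0.24,0,-0.81,0,-0.28,-1],[0,-0.24,0,-0.82,0,-0.25,-1],[0,-0.24,0,-0.83,0,-0.23,-1],[0,-0.24,0,-0.84,0,-0.21,-1],[0,-0.24,0,-0.84,0,-0.18,-1],[0,-0.24,0,-0.85,0,-0.16,-1],[0,-0.24,0,-0.85,0,-0.13,-1],[0,-0.24,0,-0.85,0,-0.11,-1]]]'
python3 - <<'E'
from h import *
st(); g,psi=pose_for(0,.24,d=D+.02); line(g,psi,24)
E
```

```text
time: 1.1
ee_pos: [0.2443, 0.4293, 0.2375]
ee_rot: [[-0.008, -0.007, -1.0], [1.0, -0.012, -0.008], [-0.012, -1.0, 0.007]]
wrist_force: [0.6, -0.4, -0.7]
gripper_width: -0.0002
time: 2.1
ee_pos: [0.3097, 0.2608, 0.2339]
ee_rot: [[-0.304, -0.015, -0.952], [0.952, -0.019, -0.304], [-0.014, -1.0, 0.02]]
wrist_force: [-0.3, 0.8, 0.3]
gripper_width: 0.0001
t 2.1 p [0.3097 0.2608 0.2339] yaw 1.88 F [-0.3  0.8  0.3] q [ 0.53 -0.25  2.1  -0.01  1.32 -1.34] w 0.0001
[[[-0.17,-0.19,-0.11,-0.68,0,-0.05,-1],[0,-0.19,0,-0.68,-0.01,-0.04,-1],[0,-0.19,0,-0.68,-0.01,-0.02,-1],[0,-0.19,0,-0.68,-0.01,-0.01,-1],[0,-0.19,0,-0.68,-0.01,0.01,-1],[0,-0.19,0,-0.68,-0.01,0.02,-1],[0,-0.19,0,-0.68,-0.01,0.04,-1],[0,-0.19,0,-0.68,-0.01,0.05,-1],[0,-0.19,0,-0.68,-0.01,0.07,-1],[0,-0.19,0,-0.68,-0.01,0.09,-1]]]
[[[0,-0.19,0,-0.68,-0.01,0.1,-1],[0,-0.19,0,-0.67,-0.01,0.12,-1],[0,-0.19,0,-0.67,-0.01,0.13,-1],[0,-0.19,0,-0.67,-0.01,0.15,-1],[0,-0.19,0,-0.66,-0.01,0.16,-1],[0,-0.19,0,-0.66,-0.01,0.18,-1],[0,-0.19,0,-0.66,-0.01,0.19,-1],[0,-0.19,0,-0.65,-0.01,0.21,-1],[0,-0.19,0,-0.65,-0.01,0.22,-1],[0,-0.19,0,-0.64,-0.01,0.23,-1]]]
[[[0,-0.19,0,-0.64,-0.01,0.25,-1],[0,-0.19,0,-0.63,-0.01,0.26,-1],[0,-0.19,0,-0.63,-0.01,0.28,-1],[0,-0.19,0,-0.62,-0.01,0.29,-1]]]
max 0.68
```

```bash
python3 -m crank '[[[-0.17,-0.2,-0.11,-0.7,-0.02,-0.05,-1],[0,-0.2,0,-0.7,-0.02,-0.04,-1],[0,-0.2,0,-0.7,-0.02,-0.02,-1],[0,-0.2,0,-0.7,-0.02,-0.01,-1],[0,-0.2,0,-0.7,-0.02,0.01,-1],[0,-0.2,0,-0.7,-0.02,0.02,-1],[0,-0.2,0,-0.7,-0.02,0.04,-1],[0,-0.2,0,-0.7,-0.02,0.05,-1],[0,-0.2,0,-0.7,-0.02,0.07,-1],[0,-0.2,0,-0.7,-0.02,0.09,-1]]]' >/dev/null
python3 -m crank '[[[0,-0.2,0,-0.7,-0.02,0.1,-1],[0,-0.2,0,-0.7,-0.02,0.12,-1],[0,-0.2,0,-0.7,-0.02,0.13,-1],[0,-0.2,0,-0.7,-0.02,0.15,-1],[0,-0.19,0,-0.7,-0.02,0.16,-1],[0,-0.19,0,-0.7,-0.02,0.18,-1],[0,-0.19,0,-0.7,-0.02,0.19,-1],[0,-0.19,0,-0.7,-0.02,0.21,-1],[0,-0.19,0,-0.7,-0.02,0.22,-1],[0,-0.19,0,-0.7,-0.02,0.23,-1]]]' 
python3 - <<'E'
from h import *
st(); g,psi=pose_for(0,.24,d=D+.02); line(g,psi,7)
c=capture("wrist"); cv2.imwrite("pics/wr1.png",c["img"][...,::-1]); W=cloud(c); np.save("wr1.npy",W)
P=W.reshape(-1,3); d=np.hypot(*(P[:,:2]-C).T); m=(d<.12)&(P[:,2]>.15)&(P[:,2]<.2); print(m.sum(),P[m].mean(0) if m.any() else 0)
E
```

```text
time: 4.1
ee_pos: [0.4199, -0.0125, 0.2322]
ee_rot: [[-0.718, -0.016, -0.696], [0.696, -0.002, -0.718], [0.01, -1.0, 0.012]]
wrist_force: [0.3, -1.1, 0.9]
gripper_width: -0.0005
t 4.1 p [ 0.4199 -0.0125  0.2322] yaw 2.372 F [ 0.3 -1.1  0.9] q [-0.19 -0.22  2.08 -0.    1.3  -2.56] w -0.0005
[[[-0.1,-0.06,0.08,-0.22,-0.06,0.09,-1],[0,-0.06,0,-0.22,-0.06,0.09,-1],[0,-0.06,0,-0.22,-0.06,0.09,-1],[0,-0.06,0,-0.22,-0.06,0.09,-1],[0,-0.06,0,-0.22,-0.06,0.1,-1],[0,-0.06,0,-0.22,-0.06,0.1,-1],[0,-0.06,0,-0.22,-0.06,0.1,-1]]]
max 0.22
1449 [ 0.45660624 -0.0171793   0.17416071]
```

View pics/wr1.png

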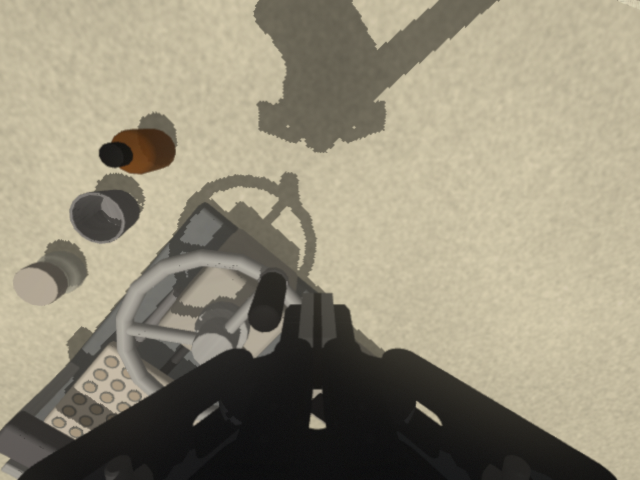

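The wrist view shows the handle at (267,300), just beside the shut fingertips, with the wheel to the left and the bystanders clear. Joint 6 is near its limit, so I'm replanning with a smaller yaw range, using corner contact at the start.

```bash
cat >> h.py <<'E'
def yaw_for(th): return float(np.clip(th,-2.68,2.2))
def pose_for(p,z=.159,gap=0.):
    th=TH0-p; psi=yaw_for(th); t=th-np.pi/2; a=t-(psi-np.pi/2)
    lat=.0145*np.clip(a/.5,-1,1)+.010*np.sin(a); f=.011+.010*np.cos(a)
    n=np.array([np.cos(psi-np.pi/2),np.sin(psi-np.pi/2)]); x=np.array([np.cos(psi),np.sin(psi)])
    h=C+R*np.array([np.cos(th),np.sin(th)]); tv=np.array([np.cos(t),np.sin(t)])
    return np.r_[h-f*n-lat*x-gap*tv,z],psi
E
python3 - <<'E'
from h import *
g,psi=pose_for(0,.235,gap=.02); print(g,psi); line(g,psi,6)
E
```

```text
[ 0.46260454 -0.06059596  0.235     ] 2.2
[[[-0.11,0.24,0.06,-0.52,-0.03,0.04,-1],[0,0.24,0,-0.52,-0.02,0.02,-1],[0,0.24,0,-0.52,-0.02,0.01,-1],[0,0.24,0,-0.52,-0.02,-0.01,-1],[0,0.24,0,-0.52,-0.02,-0.02,-1],[0,0.24,0,-0.52,-0.02,-0.04,-1]]]
max 0.52
```

```bash
python3 -m crank '[[[-0.11,0.24,0.06,-0.54,-0.06,0.04,-1],[0,0.24,0,-0.54,-0.05,0.02,-1],[0,0.24,0,-0.54,-0.05,0.01,-1],[0,0.24,0,-0.54,-0.05,-0.01,-1],[0,0.24,0,-0.54,-0.05,-0.02,-1],[0,0.24,0,-0.54,-0.05,-0.04,-1],[0,0,0,0,0,0,-1]]]'
python3 - <<'E'
from h import *
st(); g,psi=pose_for(0,.160,gap=.018); line(g,psi,8)
E
```

```text
time: 4.85
ee_pos: [0.4669, -0.0662, 0.2382]
ee_rot: [[-0.574, 0.0, -0.819], [0.819, 0.002, -0.574], [0.001, -1.0, -0.001]]
wrist_force: [0.2, 0.4, -1.2]
gripper_width: 0.0001
t 4.85 p [ 0.4669 -0.0662  0.2382] yaw 2.182 F [ 0.2  0.4 -1.2] q [-0.29 -0.11  1.97  0.    1.28 -2.47] w 0.0001
[[[0.01,-0.02,0.01,0.05,0.49,0,-1],[0,-0.02,0,0.05,0.49,0,-1],[0,-0.02,0,0.05,0.49,0,-1],[0,-0.02,0,0.05,0.49,0,-1],[0,-0.02,0,0.05,0.49,0,-1],[0,-0.02,0,0.05,0.49,0,-1],[0,-0.02,0,0.05,0.49,0,-1],[0,-0.02,0,0.05,0.49,-0.01,-1]]]
max 0.49
```

```bash
python3 -m crank '[[[0,0,0,0.05,0.48,0,-1],[0,0,0,0.05,0.48,0,-1],[0,0,0,0.05,0.48,0,-1],[0,0,0,0.05,0.48,0,-1],[0,0,0,0.05,0.48,0,-1],[0,0,0,0.05,0.48,0,-1],[0,0,0,0.05,0.48,0,-1],[0,0,0,0.05,0.3,0,-1],[0,0,0,0,0,0,-1]]]'
python3 - <<'E'
from h import *
st(); rows([pose_for(0,.160,gap=.01),pose_for(0,.160,gap=.003)]+[pose_for(.07*k,.160) for k in range(1,9)])
E
```

```text
time: 5.75
ee_pos: [0.459, -0.0571, 0.156]
ee_rot: [[-0.575, -0.005, -0.818], [0.818, 0.004, -0.575], [0.006, -1.0, 0.002]]
wrist_force: [-0.1, -0.5, -0.1]
gripper_width: 0.0002
t 5.75 p [ 0.459  -0.0571  0.156 ] yaw 2.183 F [-0.1 -0.5 -0.1] q [-0.28 -0.03  2.06  0.    1.12 -2.46] w 0.0002
[[[-0.02,-0.14,0.05,0.18,-0.2,-0.3,-1],[0,0,0,0.3,0,-0.18,-1],[0,0,0,0.35,0,-0.19,-1],[0,0,0,0.22,0,-0.12,-1],[0,0,0,0.21,0,-0.14,-1],[0,0,0,0.2,0,-0.15,-1],[0,0,0,0.18,0,-0.16,-1],[0,0,0,0.17,0,-0.18,-1],[0,0,0,0.16,0,-0.19,-1],[0,0,0,0.21,0,-0.2,-1]]]
max 0.35
```

```bash
python3 -m crank '[[[0,0,0,0.18,-0.2,-0.3,-1],[0,0,0,0.3,-0.02,-0.18,-1],[0,0,0,0.35,-0.02,-0.19,-1],[0,0,0,0.22,-0.02,-0.12,-1],[0,0,0,0.21,-0.02,-0.14,-1],[0,0,0,0.2,-0.02,-0.15,-1],[0,0,0,0.18,-0.02,-0.16,-1],[0,0,0,0.17,-0.02,-0.18,-1],[0,0,0,0.16,-0.02,-0.19,-1],[0,0,0,0.21,-0.02,-0.2,-1]]]'
python3 - <<'E'
from h import *
st()
c=capture("top"); cv2.imwrite("pics/top1.png",cv2.resize(c["img"][190:340,230:430,::-1],(800,600),interpolation=cv2.INTER_CUBIC)); W=cloud(c)
P=W.reshape(-1,3); d=np.hypot(*(P[:,:2]-C).T); m=(d<.12)&(P[:,2]>.15)&(P[:,2]<.19); print(m.sum(),P[m].mean(0) if m.any() else 0)
for p in np.arange(.2,.9,.1): print(round(p,1),pose_for(p)[0].round(4))
E
```

```text
time: 6.75
ee_pos: [0.464, 0.0018, 0.165]
ee_rot: [[-0.575, -0.005, -0.818], [0.818, -0.002, -0.575], [0.002, -1.0, 0.005]]
wrist_force: [-0.7, -1.4, -0.7]
gripper_width: 0.0001
t 6.75 p [0.464  0.0018 0.165 ] yaw 2.184 F [-0.7 -1.4 -0.7] q [-0.15 -0.04  2.05 -0.    1.14 -2.33] w 0.0001
0 0
0.2 [ 0.4594 -0.0266  0.159 ]
0.3 [ 0.4597 -0.0196  0.159 ]
0.4 [ 0.4606 -0.0126  0.159 ]
0.5 [ 0.4622 -0.0057  0.159 ]
0.6 [0.4631 0.0029 0.159 ]
0.7 [0.4644 0.0117 0.159 ]
0.8 [0.4663 0.0201 0.159 ]
```

View pics/top1.png

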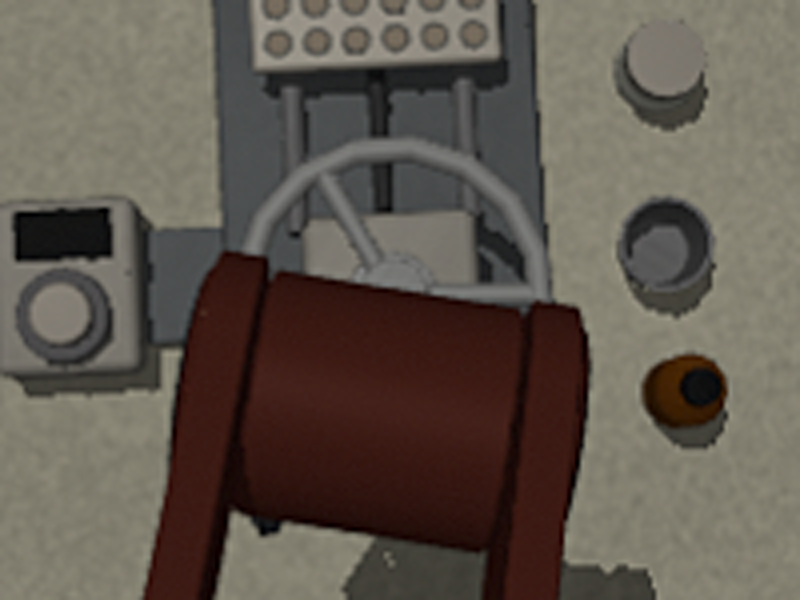

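The top crop shows the arm over the handle, but one spoke now points right, at (480,292) in the crop. The wheel has followed by about 0.6 rad, as planned, and the bystanders are untouched.

```bash
cat >> h.py <<'E'
def go(p0,dp,n=10,z=.161):
    st(); rows([pose_for(p0+dp*k,z) for k in range(1,n+1)])
def spokes():
    W=cloud(capture("top")); P=W.reshape(-1,3); v=P[:,:2]-C; d=np.hypot(*v.T)
    m=(d>.025)&(d<.058)&(abs(P[:,2]-.128)<.009); a=np.degrees(np.arctan2(v[m,1],v[m,0]))%120
    hst,e=np.histogram(a,np.arange(0,121,4)); print("spoke mod120:",hst.tolist(),"pred p=0:",np.degrees(TH0)%120)
E
python3 -c "
from h import *
go(.58,.1)"
```

```text
t 6.8 p [0.4641 0.0027 0.1651] yaw 2.184 F [-0.5 -0.9  0.3] q [-0.14 -0.04  2.05 -0.    1.14 -2.33] w 0.0002
[[[-0.03,-0.13,0.02,0.3,0.21,-0.21,-1],[0,0,0,0.29,0,-0.32,-1],[0,0,0,0.26,0,-0.33,-1],[0,0,0,0.23,0,-0.34,-1],[0,0.52,0,0.13,0,-0.35,-1],[0,0.83,0,0.09,0,-0.35,-1],[0,0.83,0,0.09,0,-0.35,-1],[0,0.83,0,0.09,0,-0.35,-1],[0,0.83,0,0.09,0,-0.35,-1],[0,0.83,0,0.09,0,-0.35,-1]]]
max 0.83
```

```bash
python3 -m crank '[[[0,0,0,0.3,0.2,-0.21,-1],[0,0,0,0.29,0,-0.32,-1],[0,0,0,0.26,0,-0.33,-1],[0,0,0,0.23,0,-0.34,-1],[0,0.52,0,0.13,0,-0.35,-1],[0,0.83,0,0.09,0,-0.35,-1],[0,0.83,0,0.09,0,-0.35,-1],[0,0.83,0,0.09,0,-0.35,-1],[0,0.83,0,0.09,0,-0.35,-1],[0,0.83,0,0.09,0,-0.35,-1]]]' >/dev/null
python3 -c "
from h import *
spokes()
for p in np.arange(1.3,1.8,.1): print(round(p,1),pose_for(p)[0].round(4),pose_for(p)[1])
go(1.58,.1)"
```

```text
spoke mod120: [0, 0, 0, 0, 0, 0, 0, 0, 0, 0, 0, 0, 0, 0, 0, 0, 0, 0, 0, 0, 1, 18, 49, 55, 50, 13, 1, 0, 0, 0] pred p=0: 64.32984779231461
1.3 [0.487  0.0515 0.159 ] 1.9171627536758906
1.4 [0.4931 0.0556 0.159 ] 1.8171627536758905
1.5 [0.4995 0.059  0.159 ] 1.7171627536758904
1.6 [0.5063 0.0618 0.159 ] 1.6171627536758904
1.7 [0.5133 0.0638 0.159 ] 1.5171627536758903
t 7.85 p [0.5043 0.0695 0.1599] yaw 1.599 F [-2.1  0.9 -0.6] q [-0.    0.07  1.95  0.    1.14 -1.6 ] w 0.0004
[[[-0.12,0.52,0.03,-0.31,-0.06,-0.37,-1],[0,0.83,0,0.09,0,-0.35,-1],[0,0.83,0,0.09,0,-0.35,-1],[0,0.83,0,0.09,0,-0.35,-1],[0,0.83,0,0.09,0,-0.35,-1],[0,0.83,0,0.09,0,-0.35,-1],[0,0.83,0,0.09,0,-0.35,-1],[0,0.83,0,0.09,0,-0.35,-1],[0,0.83,0,0.09,0,-0.35,-1],[0,0.83,0,0.09,0,-0.35,-1]]]
max 0.83
```

```bash
python3 -m crank '[[[0,0.52,0,-0.3,-0.05,-0.37,-1],[0,0.83,0,0.06,0,-0.35,-1],[0,0.83,0,0.06,0,-0.35,-1],[0,0.83,0,0.06,0,-0.35,-1],[0,0.83,0,0.06,0,-0.35,-1],[0,0.83,0,0.06,0,-0.35,-1],[0,0.83,0,0.06,0,-0.35,-1],[0,0.83,0,0.06,0,-0.35,-1],[0,0.83,0,0.06,0,-0.35,-1],[0,0.83,0,0.06,0,-0.35,-1]]]' >/dev/null
python3 -c "
from h import *
spokes()
for p in np.arange(2.3,2.8,.1): print(round(p,1),pose_for(p)[0].round(4),pose_for(p)[1])
go(2.57,.1)"
```

```text
spoke mod120: [0, 0, 0, 0, 0, 0, 0, 0, 0, 1, 7, 32, 45, 41, 25, 1, 0, 0, 0, 0, 0, 0, 0, 0, 0, 0, 0, 0, 0, 0] pred p=0: 64.32984779231461
2.3 [0.5564 0.0611 0.159 ] 0.9171627536758908
2.4 [0.5631 0.0582 0.159 ] 0.8171627536758908
2.5 [0.5695 0.0546 0.159 ] 0.7171627536758907
2.6 [0.5754 0.0504 0.159 ] 0.6171627536758906
2.7 [0.581  0.0457 0.159 ] 0.5171627536758905
t 8.9 p [0.5656 0.0642 0.1569] yaw 0.619 F [ 0.2  2.2 -0.2] q [-0.03  0.21  1.8   0.03  1.17 -0.66] w -0.0001
[[[-0.39,0.59,-0.11,0.06,-0.26,-1.08,-1],[0,0.83,0,0.09,0,-0.35,-1],[0,0.83,0,0.09,0,-0.35,-1],[0,0.83,0,0.09,0,-0.35,-1],[0,0.83,0,0.09,0,-0.35,-1],[0,0.83,0,0.09,0,-0.35,-1],[0,0.83,0,0.09,0,-0.35,-1],[0,0.83,0,0.09,0,-0.35,-1],[0,0.83,0,0.09,0,-0.35,-1],[0,0.83,0,0.09,0,-0.35,-1]]]
max 1.08
```

```bash
python3 -c "
from h import *
go(2.33,.1)"
```

```text
t 8.9 p [0.5656 0.0642 0.1569] yaw 0.619 F [ 0.2  2.2 -0.2] q [-0.03  0.21  1.8   0.03  1.17 -0.66] w -0.0001
[[[-0.4,-1.41,-0.07,-0.23,-0.22,-0.26,-1],[0,0.83,0,0.09,0,-0.35,-1],[0,0.83,0,0.09,0,-0.35,-1],[0,0.83,0,0.09,0,-0.35,-1],[0,0.83,0,0.09,0,-0.35,-1],[0,0.83,0,0.09,0,-0.35,-1],[0,0.83,0,0.09,0,-0.35,-1],[0,0.83,0,0.09,0,-0.35,-1],[0,0.83,0,0.09,0,-0.35,-1],[0,0.83,0,0.09,0,-0.35,-1]]]
max 1.41
```

```bash
python3 -m crank '[[[-0.4,0,0,-0.2,-0.22,-0.3,-1],[0,0,0,0.14,0,-0.38,-1],[0,0.25,0,0.08,0,-0.38,-1],[-0.03,0.83,0,0.06,-0.02,-0.38,-1],[-0.03,0.83,0,0.06,-0.02,-0.38,-1],[-0.03,0.83,0,0.06,-0.02,-0.38,-1],[-0.03,0.83,0,0.06,-0.02,-0.38,-1],[-0.03,0.83,0,0.06,-0.02,-0.38,-1]]]' >/dev/null
python3 -c "
from h import *
spokes()
for p in np.arange(2.8,3.4,.1): print(round(p,1),pose_for(p)[0].round(4),pose_for(p)[1])
go(3.1,.1)"
```

```text
spoke mod120: [17, 41, 41, 27, 7, 0, 0, 0, 0, 0, 0, 0, 0, 0, 0, 0, 0, 0, 0, 0, 0, 0, 0, 0, 0, 0, 0, 0, 0, 0] pred p=0: 64.32984779231461
2.8 [0.586  0.0404 0.159 ] 0.41716275367589084
2.9 [0.5905 0.0346 0.159 ] 0.31716275367589075
3.0 [0.5943 0.0284 0.159 ] 0.21716275367589066
3.1 [0.5976 0.0218 0.159 ] 0.11716275367589057
3.2 [0.6001 0.015  0.159 ] 0.017162753675890485
3.3 [0.602  0.0079 0.159 ] -0.0828372463241096
3.4 [0.6032 0.0007 0.159 ] -0.1828372463241097
t 9.75 p [0.6005 0.0205 0.1595] yaw 0.075 F [ 1.1  2.  -1.1] q [-0.08  0.26  1.74 -0.01  1.16 -0.15] w -0.0001
[[[0.06,0.48,-0.06,-0.04,-0.07,-0.27,-1],[0,0.83,0,0.09,0,-0.35,-1],[0,0.83,0,0.09,0,-0.35,-1],[0,0.83,0,0.09,0,-0.35,-1],[0,0.83,0,0.09,0,-0.35,-1],[0,0.83,0,0.09,0,-0.35,-1],[0,0.83,0,0.09,0,-0.35,-1],[0,0.83,0,0.09,0,-0.35,-1],[0,0.83,0,0.09,0,-0.35,-1],[0,0.83,0,0.09,0,-0.35,-1]]]
max 0.83
```

```bash
python3 -m crank '[[[0.05,0.48,0,-0.04,-0.07,-0.27,-1],[0,0.83,0,0.07,0,-0.37,-1],[0,0.83,0,0.07,0,-0.37,-1],[0,0.83,0,0.07,0,-0.37,-1],[0,0.83,0,0.07,0,-0.37,-1],[0,0.83,0,0.07,0,-0.37,-1],[0,0.83,0,0.07,0,-0.37,-1],[0,0.83,0,0.07,0,-0.37,-1]]]' >/dev/null
python3 -c "
from h import *
spokes()
for p in np.arange(3.6,4.2,.1): print(round(p,1),pose_for(p)[0].round(4),pose_for(p)[1])
go(3.9,.1)"
```

```text
spoke mod120: [0, 0, 0, 0, 0, 0, 0, 0, 0, 0, 0, 0, 0, 0, 0, 0, 0, 0, 1, 8, 28, 25, 23, 6, 0, 0, 0, 0, 0, 0] pred p=0: 64.32984779231461
3.6 [ 0.6033 -0.0139  0.159 ] -0.3828372463241094
3.7 [ 0.6022 -0.0211  0.159 ] -0.4828372463241095
3.8 [ 0.6005 -0.0282  0.159 ] -0.5828372463241096
3.9 [ 0.5981 -0.0351  0.159 ] -0.6828372463241097
4.0 [ 0.5949 -0.0417  0.159 ] -0.7828372463241093
4.1 [ 0.5912 -0.0479  0.159 ] -0.8828372463241099
4.2 [ 0.5868 -0.0538  0.159 ] -0.9828372463241104
t 10.6 p [ 0.6015 -0.0352  0.1604] yaw -0.7 F [0.9 0.4 0.6] q [-0.18  0.25  1.74  0.01  1.15  0.51] w -0.0002
[[[-0.09,0.69,-0.06,-0.04,-0.03,-0.46,-1],[0,0.83,0,0.09,0,-0.35,-1],[0,0.83,0,0.09,0,-0.35,-1],[0,0.83,0,0.09,0,-0.35,-1],[0,0.83,0,0.09,0,-0.35,-1],[0,0.83,0,0.09,0,-0.35,-1],[0,0.83,0,0.09,0,-0.35,-1],[0,0.83,0,0.09,0,-0.35,-1],[0,0.83,0,0.09,0,-0.35,-1],[0,0.83,0,0.09,0,-0.35,-1]]]
max 0.83
```

```bash
python3 -m crank '[[[-0.05,0.69,0,-0.04,-0.03,-0.46,-1],[0,0.83,0,0.07,0,-0.37,-1],[0,0.83,0,0.07,0,-0.37,-1],[0,0.83,0,0.07,0,-0.37,-1],[0,0.83,0,0.07,0,-0.37,-1],[0,0.83,0,0.07,0,-0.37,-1],[0,0.83,0,0.07,0,-0.37,-1],[0,0.83,0,0.07,0,-0.37,-1]]]' >/dev/null
python3 -c "
from h import *
spokes()
for p in np.arange(4.4,5,.1): print(round(p,1),pose_for(p)[0].round(4),pose_for(p)[1])
go(4.7,.1)"
```

```text
spoke mod120: [0, 0, 0, 0, 0, 0, 0, 1, 19, 66, 76, 63, 20, 3, 0, 0, 0, 0, 0, 0, 0, 0, 0, 0, 0, 0, 0, 0, 0, 0] pred p=0: 64.32984779231461
4.4 [ 0.5764 -0.0641  0.159 ] -1.1828372463241097
4.5 [ 0.5705 -0.0684  0.159 ] -1.2828372463241093
4.6 [ 0.5642 -0.072   0.159 ] -1.382837246324109
4.7 [ 0.5576 -0.0751  0.159 ] -1.4828372463241086
4.8 [ 0.5507 -0.0774  0.159 ] -1.5828372463241083
4.9 [ 0.5435 -0.0791  0.159 ] -1.682837246324108
t 11.45 p [ 0.5643 -0.0763  0.1614] yaw -1.488 F [ 2.  -0.4 -0.1] q [-0.27  0.18  1.83  0.02  1.12  1.22] w -0.0002
[[[-0.18,0.79,-0.08,0,0.01,-0.68,-1],[0,0.83,0,0.09,0,-0.35,-1],[0,0.83,0,0.09,0,-0.35,-1],[0,0.83,0,0.09,0,-0.35,-1],[0,0.83,0,0.09,0,-0.35,-1],[0,0.83,0,0.09,0,-0.35,-1],[0,0.83,0,0.09,0,-0.35,-1],[0,0.83,0,0.09,0,-0.35,-1],[0,0.83,0,0.09,0,-0.35,-1],[0,0.83,0,0.09,0,-0.35,-1]]]
max 0.83
```

```bash
python3 -m crank '[[[-0.15,0.7,0,0,0,-0.6,-1],[0,0.83,0,0.07,0,-0.37,-1],[0,0.83,0,0.07,0,-0.37,-1],[0,0.83,0,0.07,0,-0.37,-1],[0,0.83,0,0.07,0,-0.37,-1],[0,0.83,0,0.07,0,-0.37,-1],[0,0.83,0,0.07,0,-0.37,-1],[0,0.83,0,0.07,0,-0.37,-1]]]' >/dev/null
python3 -c "
from h import *
spokes()
for p in np.arange(5.2,5.7,.1): print(round(p,1),pose_for(p)[0].round(4),pose_for(p)[1])
go(5.42,.08)"
```

```text
spoke mod120: [61, 24, 2, 0, 0, 0, 0, 0, 0, 0, 0, 0, 0, 0, 0, 0, 0, 0, 0, 0, 0, 0, 0, 0, 0, 0, 1, 6, 42, 51] pred p=0: 64.32984779231461
5.2 [ 0.5217 -0.0798  0.159 ] -1.9828372463241095
5.3 [ 0.5145 -0.0785  0.159 ] -2.082837246324109
5.4 [ 0.5075 -0.0766  0.159 ] -2.182837246324109
5.5 [ 0.5007 -0.0739  0.159 ] -2.2828372463241084
5.6 [ 0.4941 -0.0706  0.159 ] -2.382837246324108
t 12.3 p [ 0.5098 -0.0803  0.1629] yaw -2.266 F [ 0.3 -2.2  0.8] q [-0.29  0.06  1.96  0.    1.1   1.97] w 0.0001
[[[-0.2,0.14,-0.09,0.05,0.08,-0.56,-1],[0,0.67,0,0.07,0,-0.28,-1],[0,0.67,0,0.07,0,-0.28,-1],[0,0.67,0,0.07,0,-0.28,-1],[0,0.67,0,0.07,0,-0.28,-1],[0,0.64,0,0.08,0,-0.28,-1],[0,0,0,0.14,0,-0.28,-1],[0,0,0,0.12,0,-0.28,-1],[0,0,0,0.1,0,-0.28,-1],[0,0,0,0.08,0,-0.28,-1]]]
max 0.67
```

```bash
python3 -m crank '[[[-0.2,0.14,0,0.05,0.08,-0.5,-1],[0,0.67,0,0.06,0,-0.29,-1],[0,0.67,0,0.06,0,-0.29,-1],[0,0.67,0,0.06,0,-0.29,-1],[0,0.67,0,0.06,0,-0.29,-1],[0,0.5,0,0.06,0,-0.29,-1],[0,0,0,0.12,0,-0.28,-1]]]' >/dev/null
python3 -c "
from h import *
spokes()
for p in np.arange(5.7,6.3,.1): print(round(p,1),pose_for(p)[0].round(4),pose_for(p)[1])
go(5.96,.05,7)"
```

```text
spoke mod120: [0, 0, 0, 0, 0, 0, 0, 0, 0, 0, 0, 0, 0, 0, 0, 0, 0, 0, 1, 14, 38, 41, 30, 4, 0, 0, 0, 0, 0, 0] pred p=0: 64.32984779231461
5.7 [ 0.488  -0.0667  0.159 ] -2.4828372463241095
5.8 [ 0.4823 -0.0621  0.159 ] -2.582837246324109
5.9 [ 0.477 -0.057  0.159] -2.68
6.0 [ 0.4707 -0.0523  0.159 ] -2.68
6.1 [ 0.465  -0.0472  0.159 ] -2.68
6.2 [ 0.46   -0.0419  0.159 ] -2.68
t 13.05 p [ 0.4749 -0.0556  0.1625] yaw -2.653 F [ 1.8 -1.   0.6] q [-0.27 -0.01  2.03  0.01  1.12  2.38] w -0.0
[[[0,0.22,-0.07,0.12,0.07,-0.28,-1],[0,0,0,0.07,0,-0.18,-1],[0,0,0,0.06,0,-0.18,-1],[0,0,0,0.06,0,-0.18,-1],[0,0,0,0.05,0,-0.17,-1],[0,0,0,0.04,0,-0.17,-1],[0,0,0,0.03,0,-0.17,-1]]]
max 0.28
```

```bash
python3 -m crank '[[[0,0.2,0,0.1,0.07,-0.25,-1],[0,0,0,0.07,0,-0.18,-1],[0,0,0,0.06,0,-0.18,-1],[0,0,0,0.06,0,-0.18,-1],[0,0,0,0.05,0,-0.17,-1],[0,0,0,0,0,0,-1]]]' >/dev/null
cat >> h.py <<'E'
def spoke_fine():
    # mean angle mod 120, top image vs start depth cloud
    r=[]
    for W in (np.load("top0.npy"),cloud(capture("top"))):
        P=W.reshape(-1,3); v=P[:,:2]-np.array([.5292,-.0067]); d=np.hypot(*v.T); m=(d>.03)&(d<.056)&(abs(P[:,2]-.128)<.009)
        a=np.degrees(np.arctan2(v[m,1],v[m,0]))%360
        r.append([(np.median(a[k]).round(2),int(k.sum())) for s in (64.3,184.3,304.3) for k in [abs((a-s+180)%360-180)<25]])
    print("spokes start",r[0],"\nnow",r[1])
E
python3 -c "
from h import *
spokes(); spoke_fine(); go(6.18,.03,4)
for p in np.arange(6,6.4,.1): print(round(p,1),pose_for(p)[0].round(4))"
```

```text
spoke mod120: [0, 0, 0, 0, 0, 0, 0, 0, 0, 0, 0, 0, 0, 0, 5, 36, 57, 52, 30, 4, 0, 0, 0, 0, 0, 0, 0, 0, 0, 0] pred p=0: 64.32984779231461
spokes start [(np.float64(64.01), 74), (np.float64(184.46), 74), (np.float64(304.53), 74)] 
now [(np.float64(67.0), 75), (np.float64(186.98), 1), (np.float64(307.27), 72)]
t 13.75 p [ 0.4613 -0.0407  0.1624] yaw -2.673 F [-0.1 -0.4  1.6] q [-0.24 -0.05  2.07  0.01  1.11  2.43] w -0.0
[[[-0.02,0.06,-0.1,0.09,0.07,-0.01,-1],[0,0,0,0.02,0,-0.1,-1],[0,0,0,0.02,0,-0.1,-1],[0,0,0,0.02,0,-0.1,-1]]]
max 0.1
6.0 [ 0.4707 -0.0523  0.159 ]
6.1 [ 0.465  -0.0472  0.159 ]
6.2 [ 0.46   -0.0419  0.159 ]
6.3 [ 0.4556 -0.0363  0.159 ]
6.4 [ 0.4521 -0.0306  0.159 ]
```

```bash
python3 -m crank '[[[0,0,0,0.03,0,-0.08,-1],[0,0,0,0.03,0,-0.08,-1],[0,0,0,0,0,0,-1]]]'
python3 -c "
from h import *
spoke_fine()"
```

```text
time: 14.05
ee_pos: [0.4579, -0.0386, 0.162]
ee_rot: [[-0.892, 0.01, 0.452], [-0.452, 0.003, -0.892], [-0.01, -1.0, 0.002]]
wrist_force: [0.5, -0.7, -0.0]
gripper_width: -0.0001
spokes start [(np.float64(64.01), 74), (np.float64(184.46), 74), (np.float64(304.53), 74)] 
now [(np.float64(65.06), 72), (np.float64(183.11), 2), (np.float64(305.82), 73)]
```

```bash
python3 -m crank '[[[0,0,0,0,0,-0.07,-1],[0,0,0,0,0,0,-1]]]'
python3 -c "
from h import *
spoke_fine();spoke_fine()"
```

```text
time: 14.3
ee_pos: [0.4568, -0.0373, 0.1617]
ee_rot: [[-0.892, 0.009, 0.451], [-0.451, 0.003, -0.892], [-0.009, -1.0, 0.001]]
wrist_force: [-0.1, -1.1, 1.8]
gripper_width: 0.0002
spokes start [(np.float64(64.01), 74), (np.float64(184.46), 74), (np.float64(304.53), 74)] 
now [(np.float64(63.99), 74), (np.float64(179.48), 3), (np.float64(304.43), 73)]
spokes start [(np.float64(64.01), 74), (np.float64(184.46), 74), (np.float64(304.53), 74)] 
now [(np.float64(64.0), 73), (np.float64(179.45), 3), (np.float64(304.65), 72)]
```

The wheel reads within 0.1° of its start. I'll back off, raise, and check.

```bash
python3 -m crank '[[[0,0,0,0,0,0.5,-1],[0,0,0,0,0,0.8,-1],[0,0,0,0,-0.4,0.4,-1],[0,0,0,0,-0.9,0,-1],[0,0,0,0,-0.9,0,-1],[0,0,0,0,-0.9,0,-1],[0,0,0,0,-0.9,0,-1],[0,0,0,0,0,0,-1]]]'
python3 - <<'E'
from h import *
st(); spoke_fine()
W=np.load("top0.npy"); P=W.reshape(-1,3); b=np.array([.525,.1545])
d=np.hypot(*(P[:,:2]-b).T); m=(d<.03)&(P[:,2]>.06)&(P[:,2]<.09); Q=P[m]; print("btn",Q.mean(0).round(4),(Q.min(0)+Q.max(0))/2,np.percentile(Q[:,2],[10,50,90]))
line(np.r_[.525,.155,.235],-1.2,14)
E
```

```text
time: 15.2
ee_pos: [0.473, -0.0733, 0.2449]
ee_rot: [[-0.894, 0.004, 0.448], [-0.448, 0.007, -0.894], [-0.006, -1.0, -0.005]]
wrist_force: [0.4, -0.5, -0.1]
gripper_width: 0.0001
t 15.2 p [ 0.473  -0.0733  0.2449] yaw -2.677 F [ 0.4 -0.5 -0.1] q [-0.31 -0.1   1.95  0.01  1.29  2.37] w 0.0001
spokes start [(np.float64(64.01), 74), (np.float64(184.46), 74), (np.float64(304.53), 74)] 
now [(np.float64(63.72), 73), (np.float64(184.46), 73), (np.float64(305.7), 59)]
btn [0.522  0.1559 0.0658] [0.52227043 0.15573056 0.06617679] [0.06317554 0.06587735 0.06857141]
[[[0.05,-0.88,-0.04,-0.53,0.04,-0.64,-1],[0,-0.88,0,-0.6,0.03,-0.58,-1],[0,-0.88,0,-0.66,0.03,-0.52,-1],[0,-0.88,0,-0.71,0.03,-0.45,-1],[0,-0.88,0,-0.75,0.03,-0.37,-1],[0,-0.88,0,-0.78,0.03,-0.29,-1],[0,-0.88,0,-0.81,0.03,-0.2,-1],[0,-0.88,0,-0.83,0.03,-0.12,-1],[0,-0.88,0,-0.84,0.03,-0.03,-1],[0,-0.88,0,-0.83,0.03,0.06,-1]]]
[[[0,-0.88,0,-0.82,0.03,0.15,-1],[0,-0.88,0,-0.8,0.03,0.23,-1],[0,-0.88,0,-0.77,0.03,0.32,-1],[0,-0.88,0,-0.74,0.03,0.4,-1]]]
max 0.88
```

```bash
python3 -m crank '[[[0.05,-0.88,0,-0.53,-0.02,-0.64,-1],[0,-0.88,0,-0.6,-0.02,-0.58,-1],[0,-0.88,0,-0.66,-0.02,-0.52,-1],[0,-0.88,0,-0.71,-0.02,-0.45,-1],[0,-0.88,0,-0.75,-0.02,-0.37,-1],[0,-0.88,0,-0.78,-0.02,-0.29,-1],[0,-0.88,0,-0.81,-0.02,-0.2,-1],[0,-0.88,0,-0.83,-0.02,-0.12,-1],[0,-0.88,0,-0.84,-0.02,-0.03,-1],[0,-0.88,0,-0.83,-0.02,0.06,-1]]]' >/dev/null
python3 - <<'E'
from h import *
st(); line(np.r_[.523,.156,.2],-1.3,6)
E
```

```text
t 16.25 p [0.5025 0.0922 0.2341] yaw -1.586 F [ 0.6  0.5 -0.3] q [ 0.04 -0.01  1.88  0.01  1.29  1.63] w 0.0004
[[[0.16,-0.4,-0.04,-0.53,0.28,0.17,-1],[0,-0.4,0,-0.53,0.28,0.19,-1],[0,-0.4,0,-0.52,0.28,0.21,-1],[0,-0.4,0,-0.51,0.28,0.24,-1],[0,-0.4,0,-0.49,0.28,0.26,-1],[0,-0.4,0,-0.48,0.28,0.28,-1]]]
max 0.53
```

```bash
python3 -m crank '[[[0.1,-0.4,0,-0.53,0,0.17,-1],[0,-0.4,0,-0.53,0,0.19,-1],[0,-0.4,0,-0.53,0,0.21,-1],[0,-0.4,0,-0.53,0,0.24,-1],[0,-0.4,0,-0.5,0,0.26,-1],[0,-0.4,0,-0.48,0,0.28,-1],[0,0,0,0,0,0,-1]]]' >/dev/null
python3 - <<'E'
from h import *
st(); line(np.r_[.523,.156,.095],-1.3,8)
c=capture("wrist"); cv2.imwrite("pics/wr2.png",c["img"][...,::-1]); W=cloud(c)
P=W.reshape(-1,3); d=np.hypot(*(P[:,:2]-[.523,.156]).T); m=(d<.035)&(P[:,2]>.03)&(P[:,2]<.1); print(m.sum(),P[m].mean(0),np.histogram(P[m][:,2],np.arange(.04,.08,.003)))
h=m&(P[:,2]>.062); print((P[h].min(0)+P[h].max(0))/2,P[h].min(0),P[h].max(0))
E
```

```text
t 16.95 p [0.5204 0.161  0.2258] yaw -1.279 F [-0.5 -0.6  0.6] q [0.17 0.08 1.81 0.01 1.27 1.44] w -0.0002
[[[0.15,0.02,-0.09,0.04,0.82,0.02,-1],[0,0.02,0,0.03,0.82,0.01,-1],[0,0.02,0,0.03,0.82,0.01,-1],[0,0.02,0,0.03,0.82,0.01,-1],[0,0.02,0,0.03,0.82,0.01,-1],[0,0.02,0,0.03,0.82,0.01,-1],[0,0.02,0,0.03,0.82,0.01,-1],[0,0.02,0,0.03,0.82,0.01,-1]]]
max 0.82
4271 [0.52821504 0.15733193 0.05471156] (array([  8, 996, 964,  35,  36, 683, 486,  24, 171, 864,   2,   0,   0]), array([0.04 , 0.043, 0.046, 0.049, 0.052, 0.055, 0.058, 0.061, 0.064,
       0.067, 0.07 , 0.073, 0.076, 0.079]))
[0.52354218 0.15524908 0.06618309] [0.5079571  0.13982255 0.06209313] [0.53912726 0.17067561 0.07027305]
```

View pics/wr2.png

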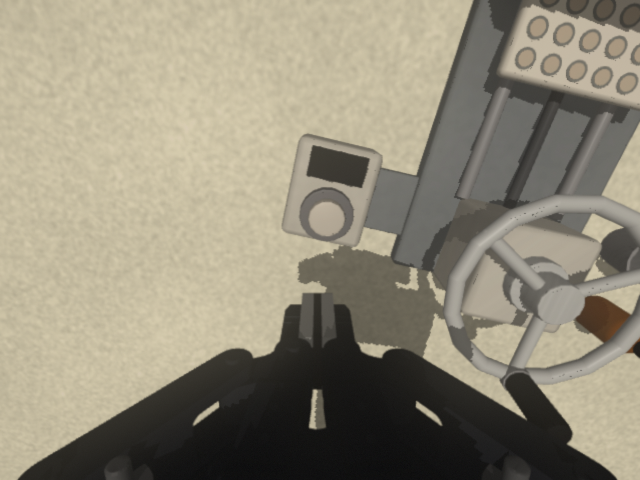

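The wrist view shows the button at (326,215), clear of the wheel, and the handle back on the robot's side. The cloud puts the button at (0.5235, 0.1555, ~0.067).

```bash
python3 -m crank '[[[0.15,0,0,0.05,0.82,0.02,-1],[0,0,0,0.04,0.82,0,-1],[0,0,0,0.04,0.82,0,-1],[0,0,0,0.04,0.82,0,-1],[0,0,0,0.04,0.82,0,-1],[0,0,0,0.04,0.82,0,-1],[0,0,0,0.04,0.8,0,-1],[0,0,0,0.03,0.5,0,-1],[0,0,0,0,0,0,-1]]]'
python3 - <<'E'
from h import *
st(); line(np.r_[.5235,.1555,.084],-1.28,4)
E
```

```text
time: 17.9
ee_pos: [0.5216, 0.1507, 0.0966]
ee_rot: [[0.28, -0.003, 0.96], [-0.96, 0.007, 0.28], [-0.007, -1.0, -0.001]]
wrist_force: [-0.1, -0.4, 0.1]
gripper_width: -0.0001
t 17.9 p [0.5216 0.1507 0.0966] yaw -1.287 F [-0.1 -0.4  0.1] q [0.15 0.22 1.91 0.01 1.01 1.43] w -0.0001
[[[0.01,-0.01,-0.06,-0.05,0.16,0.04,-1],[0,-0.01,0,-0.05,0.16,0.04,-1],[0,-0.01,0,-0.05,0.16,0.04,-1],[0,-0.01,0,-0.05,0.16,0.04,-1]]]
max 0.16
```

```bash
python3 -m crank '[[[0,0,0,-0.05,0.16,0.04,-1],[0,0,0,-0.05,0.16,0.04,-1],[0,0,0,-0.05,0.16,0.02,-1],[0,0,0,-0.05,0.16,0.02,-1],[0,0,0,0,0.1,0,-1],[0,0,0,0,0.1,0,-1],[0,0,0,0,0.1,0,-1]]]'
python3 -m crank '[[[0,0,0,0,0.1,0,-1]]]'
python3 -m crank '[[[0,0,0,0,0.1,0,-1]]]'
```

```text
time: 18.6
ee_pos: [0.5256, 0.1561, 0.08]
ee_rot: [[0.28, 0.003, 0.96], [-0.96, 0.007, 0.28], [-0.006, -1.0, 0.005]]
wrist_force: [-1.3, -0.5, 2.5]
gripper_width: 0.0001
time: 18.7
ee_pos: [0.5257, 0.1561, 0.0782]
ee_rot: [[0.28, 0.003, 0.96], [-0.96, 0.007, 0.28], [-0.006, -1.0, 0.004]]
wrist_force: [-1.4, -0.6, 1.8]
gripper_width: 0.0001
time: 18.8
ee_pos: [0.5257, 0.1561, 0.0763]
ee_rot: [[0.28, 0.002, 0.96], [-0.96, 0.007, 0.28], [-0.006, -1.0, 0.004]]
wrist_force: [-1.4, -0.5, 3.0]
gripper_width: -0.0
```

```bash
python3 -m crank '[[[0,0,0,0,0.1,0,-1]]]'
python3 -m crank '[[[0,0,0,0,0.1,0,-1]]]'
python3 -m crank '[[[0,0,0,0,0.1,0,-1]]]'
```

```text
time: 18.9
ee_pos: [0.5258, 0.1561, 0.0748]
ee_rot: [[0.28, 0.002, 0.96], [-0.96, 0.007, 0.28], [-0.006, -1.0, 0.004]]
wrist_force: [-5.3, -1.8, 15.8]
gripper_width: 0.0002
time: 19.0
ee_pos: [0.5258, 0.1561, 0.0747]
ee_rot: [[0.28, 0.001, 0.96], [-0.96, 0.007, 0.28], [-0.006, -1.0, 0.002]]
wrist_force: [-7.6, -1.9, 19.7]
gripper_width: 0.0003
time: 19.1
ee_pos: [0.5258, 0.1561, 0.0748]
ee_rot: [[0.28, -0.001, 0.96], [-0.96, 0.006, 0.28], [-0.006, -1.0, 0.001]]
wrist_force: [-6.2, -0.9, 15.1]
gripper_width: 0.0003
```

The button is on its stop: the force jumped from 3 N to about 16–20 N at z = 0.0748. Lifting off now.

```bash
python3 -m crank '[[[0,0,0,0,-0.2,0,-1],[0,0,0,0,-0.5,0,-1],[0,0,0,0,-0.9,0,-1],[0,0,0,0,-0.9,0,-1],[0,0,0,0,-0.9,0,-1],[0,0,0,0,-0.9,0,-1],[0,0,0,0,-0.9,0,-1],[0,0,0,0,-0.9,0,-1],[0,0,0,0,-0.9,0,-1],[0,0,0,0,0,0,-1]]]'
python3 -m crank '[[[0,0,0,-0.8,0,-0.5,-1],[0,0,0,-0.8,0,-0.5,-1],[0,0,0,-0.8,0,-0.5,-1],[0,0,0,-0.8,0,-0.5,-1],[0,0,0,-0.8,0,-0.5,-1],[0,0,0,-0.8,0,-0.5,-1],[0,0,0,-0.8,0,-0.5,-1],[0,0,0,-0.8,0,-0.5,-1],[0,0,0,0,0,0,-1]]]' >/dev/null
python3 - <<'E'
from h import *
st(); spoke_fine(); c=capture("top"); W=cloud(c); W0=np.load("top0.npy")
for X in (W0,W):
    P=X.reshape(-1,3); d=np.hypot(*(P[:,:2]-[.529,-.007]).T); m=(d<.12)&(P[:,2]>.17)&(P[:,2]<.2)
    b=(np.hypot(*(P[:,:2]-[.5235,.1555]).T)<.013)&(P[:,2]>.04)&(P[:,2]<.1)
    print("handle",P[m].mean(0).round(4),"btn z",np.median(P[b][:,2]).round(4))
    for n,o,z in(("bottle",(.4915,-.1536),.083),("jar",(.6562,-.1468),.0435),("cup",(.567,-.1567),.03)):
        m=(np.hypot(*(P[:,:2]-o).T)<.04)&(P[:,2]>.012); print(n,P[m].mean(0).round(4))
cv2.imwrite("pics/top2.png",c["img"][...,::-1])
E
```

```text
time: 20.1
ee_pos: [0.5265, 0.1552, 0.2211]
ee_rot: [[0.28, 0.003, 0.96], [-0.96, 0.007, 0.28], [-0.006, -1.0, 0.005]]
wrist_force: [-0.3, -0.4, 0.1]
gripper_width: 0.0002
t 21.0 p [0.3941 0.2627 0.21  ] yaw -1.284 F [ 0.4 -0.3 -0.4] q [ 0.43 -0.07  1.99  0.01  1.24  1.71] w 0.0001
spokes start [(np.float64(64.01), 74), (np.float64(184.46), 74), (np.float64(304.53), 74)] 
now [(np.float64(63.95), 74), (np.float64(184.4), 74), (np.float64(304.61), 71)]
handle [ 0.4598 -0.0124  0.1791] btn z 0.0663
bottle [ 0.4897 -0.1551  0.0589]
jar [ 0.6594 -0.1463  0.0385]
cup [ 0.5684 -0.153   0.0324]
handle [ 0.4598 -0.0124  0.1791] btn z 0.0662
bottle [ 0.4897 -0.1551  0.0589]
jar [ 0.6597 -0.1465  0.0387]
cup [ 0.5685 -0.1531  0.0325]
```

View pics/top2.png

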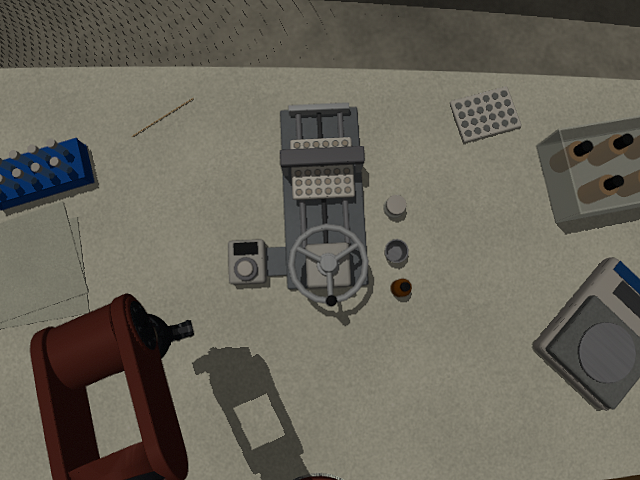

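The top view shows the handle back at (331,300). The spot plate has moved one row under the bridge (a row now shows beyond it at y≈145), the button is up, the bystanders haven't moved and the arm is clear.

```bash
python3 -c "
from workcell import hand_in
print(hand_in())"
```

```text
the job is handed in; nothing more can be done
None
```

I pushed the hand wheel one full turn clockwise with the shut fingertips, then pressed the read button and let it come up. The job is handed in, at about 21 s of the 72 s allowed.

- **Wheel:** all three spokes are within 0.1° of where they started, and the handle's position matches its start to within 0.1 mm by the top camera. I tracked the spokes through the turn, so it went round once. The picture shows the spot plate moved on by about one row; I did not measure its travel in millimetres.
- **Button:** it moved about 6 mm and met its stop. The force jumped from about 3 N to 16–20 N, more than the 4 N needed. It came back up to 66.2 mm, against 66.3 mm before.
- **Bottle, jar and cup:** all still standing, within 0.4 mm of where they were, which is within measurement noise.
- **Robot:** it touches nothing, and the highest wrist force I read was about 21 N.

One reading disagreed: just after I backed off, two spokes read 0.3° and 1.2° off. The arm was probably hiding part of the wheel, because the final unobstructed check put all three back within 0.1°.

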